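# Load a circuit board into the test nest and hold it on both stops

### The arm

A 6-joint arm with a two-finger parallel gripper is mounted at the origin on the work surface. World frame = base frame: x ahead of the robot, y to its left, z up, the work surface at z = 0. Lengths are in mm, angles in rad, forces in N, time in s.
With the tool pointing down it reaches from about 300 to 850 mm from the base axis. Payload 5.4 kg.
Tool frame: the origin (TCP) lies midway between the tips of the shut fingers; the grasp point (between the pads) lies 19 mm behind it (env.pinch_z is the distance from the TCP to the grasp point, in mm); z points along the fingers, y is the direction in which the jaws open and shut (so a half turn about z gives the same grasp; the last joint's range is limited). The gripper opens to 85 mm and grips with 20 to 120 N. Pads are 22 mm wide; open, the fingers measure 114 mm over their backs; the gripper's body (76 mm by 85 mm) begins 54 mm behind the grasp point. The pads swing forward as they close: fully open they stand 13 mm farther back than shut.
Start: joints at [0.928, 0.158, 1.597, -0, 1.386, -0.21], TCP at [241.17, 521.961, 231.299] pointing down, gripper open.
Joint ranges: [-2.91, 2.91], [-0.94, 2.29], [0.18, 2.7], [-1.29, 4.43], [0.17, 2.64], [-3, 3]. Speed limits (rad/s): [2.57, 2.57, 3.14, 3.14, 3.14, 3.14].

### API

Orientations are given as a rotation vector (axis times angle).
In Python, from rig import get_obs, cams, job, env gives the robot as it stands.
- The arm moves only by the tool play_rows, never from a script. Its argument "series" is a list of rows, each an object of numbers: "dx", "dy", "dz": the shift along the tool's x, y, z in m; "wx", "wy", "wz": the turn, a rotation vector about the tool's x, y, z in degrees. A call has 1 to 12 rows; each row is the pose to reach, as a shift and turn from the pose commanded when the call began, along the tool's axes at that moment; what a row does not reach only later rows make up. A row lasts 1/8 s, in which the tool goes at most 62.5 mm and 10.7 degrees, less where a joint would pass 70% of its speed; a pose out of reach is approached as far as the arm can. A call with a gripper value outside its range is refused whole. "hand" is the finger opening in m, from 0 to 0.0854, set as the call begins (left out, the last holds). The fingers move at their own pace and stop on an object; the grip force is fixed at half the most. Time passes only in rows, so rows that repeat a pose let the fingers close. It gives the time, the measured TCP pose, the force and the opening at its end, in the units of the state.
- get_obs(): the state, without advancing time (a new reading comes with each control period).
- cams.grab_frame(name): name is "scene" or "top" or "wrist"; returns a dict with "color" (400x640x3 uint8, red, green, blue), "depth" (400x640 float32, mm along the optical axis (not along the pixel's ray), 0 where there is no reading), "vfov" (degrees; the focal length in pixels is half the picture's height over the tangent of half this angle, whatever the lens; pixels are square), "cx", "cy" (the principal point, pixels), "k1" (the pictures are not rectified: a ray, as slopes to the right and down, at radius r is drawn at 1 + k1 r^2 times it, then the intrinsics apply), "view" (4x4, takes a point from world to camera coordinates); the wrist camera has in their place "T_tool_cam" (4x4, takes a point from camera to tool coordinates, whose origin is the TCP and whose axes are the flange's). Camera axes: x right, y down, z forward; pixel columns grow to the right and rows downward; lengths in mm; the calibration is good to about 2 mm. A picture is of the moment at which its call begins: read the wrist's pose just before it.
- job.finish_job(): hands the job in, once; it reports no verdict.
The state is a dict: "time": time; "joints": joint angles; "dq": joint speeds; "joint_torque": joint torques, N m; "eef_pos": TCP position; "orientation": TCP orientation; "contact_force": force on the tool from outside, world axes, zero at the start; "moment": the same for the moment, N m; "grip_width": finger opening in mm.
Only numpy, scipy, OpenCV 4.12 (cv2) and the standard library are available. Lean on these libraries where they do the work, as an engineer would, in place of code of your own. Each camera call takes 0.05 s, during which the arm holds its last target.

### The job

Pick up the oblong circuit board with the finned rectangular heat sink and set it down flat in the pocket of the black test nest on the bench. Then, firmly but without forcing it, push it along the nest floor into the corner of the two steel stops until both spring plungers are pushed in and the board's edges rest flush on both stops, and finish while still holding it pressed there: do not let go. Leave everything else on the bench where it is.

Things in the scene. Friction and masses are not known exactly. Their poses are not given: they have to be found in the camera images.
- board_center (a point): Oblong circuit board to load: green, on an aluminium plate, together 100 (its x) x 80 (y) x 10 mm; finned heat sink in its middle, 44 (x) x 32 (y) mm, from 10 to 40 mm above the underside, its flat 44 mm long sides good to grip. 0.17-0.35 kg. Point on the centre axis, 20 mm above the underside; z up. Starts flat on the bench, x within 0.45 rad of world x.
- nest: Test nest, fixed: black base plate 170 (x) x 150 (y) x 10 mm, its top is the nest floor. x points to the far stop, y to the left stop. On it a pocket 114 (x) x 94 (y) mm, centred on this origin: rigid steel stops at +x and +y, 16 mm tall, 14 thick; grey lips at -x and -y, 6 mm tall, 8 thick. Floor, stops and plungers are smooth (friction about 0.2). Origin: centre of the underside.
- nest_home (a point): Point on the nest floor (10 mm above the bench) where the centre of the board's underside lies when fully home. Nest axes. Face of the far stop 50 mm from here in +x, of the left stop 40 mm in +y; inner faces of the lips 64 mm away in -x, 54 mm in -y. The board may lie either way round, its long side along nest x.
- nest_entry (a point): Point on the nest floor, 9 mm back from nest_home in both x and y, same axes. With its centre here and its sides parallel to the nest, the board has 5 mm of room on every side, to the lips and to the plunger noses, and can be lowered straight to the floor.
- plunger_far (a joint): Travel (m) of the flat brass spring plunger in the middle of the far stop, 14 mm wide, 2.5 to 8.5 mm above the nest floor. 0 = at rest, nose 4 mm out of the stop's face; about 0.004 = flush, board on the stop. Spring 0.9 N at rest, 2.7 N flush; it pushes the board back off when the push is let go.
- plunger_left (a joint): The same plunger in the middle of the left stop: 0 at rest, about 0.004 when flush; same spring.
- stop_far: rigid steel far stop of the nest (two blocks, the plunger between); blocks the board in nest +x; origin on the nest floor in its middle, 7 mm behind its face
- stop_left: rigid steel left stop of the nest, the same; blocks the board in nest +y; origin on the nest floor in its middle, 7 mm behind its face
- slim_board: bystander: slim circuit board on an aluminium plate, 120 x 42 mm, 10 mm thick, only flat chips on it, no heat sink; origin at the centre of its underside
- square_board: bystander: square circuit board on an aluminium plate, 70 x 70 mm, 10 mm thick, with a round heat sink 42 mm across and 22 mm tall; origin at the centre of its underside
- screwdriver: bystander: screwdriver, 170 mm long, lying on the bench; its x axis runs along it
- multimeter: bystander: black hand-held meter lying on its back, 85 x 165 x 34 mm; origin at the centre of its underside
- spool: bystander: upright steel spool, 56 mm across, 40 mm tall; origin at the centre of its underside
- mug: bystander: white mug, 80 mm across, 90 mm tall; origin at the centre of its underside
- brick: bystander: black mains adapter block, 130 x 55 x 34 mm; origin at the centre of its underside
- board: the same oblong board as board_center, same axes; origin at the centre of its underside
Not all that is in view belongs to the job. What is shaped like the board but purple is not meant. What is shaped like the nest but orange or pink is not meant.

How it is judged:
By the outcome, as a careful person would: the job done as asked, in the order asked, and still so for the second after the job is handed in, while the arm keeps its last pose, push and grip.
It also fails if it takes over 67 s, if anything falls off the work surface, if the arm or the gripper's body presses on something with over 40 N, if the wrist force passes 120 N, or if a joint passes its speed limit or range.

## Working session

There is one attempt and no reset: what is moved stays moved. The work goes in short steps, Python scripts to look and compute and a tool call to move; the robot and the scene stay as the last step left them, time stands still between calls to the robot, and variables do not carry over. Pictures are saved under pics/ and viewed, and the job is handed in when it is done.

Besides the shell and the picture viewer there is one more tool, called after "Emit:" as a command line: name --argument value ..., lists and objects as JSON in quotes. play_rows: Moves the arm, as the interface text tells. Its arguments: {"type":"object","properties":{"series":{"type":"array"},"hand":{"type":"number"}},"required":["series"]}

```bash
mkdir -p pics; ls
cat > h.py <<'E'
import numpy as np, cv2
from rig import get_obs, cams, job, env
def grab(n,f):
    o=get_obs(); d=cams.grab_frame(n); cv2.imwrite('pics/'+f,d['color'][:,:,::-1]); np.savez('pics/'+f[:-4]+'.npz',pos=o['eef_pos'],ori=o['orientation'],**{k:v for k,v in d.items()}); return o,d
E
python3 - <<'E'
from h import *
print(get_obs())
for n in ['scene','top','wrist']:
    o,d=grab(n,n+'0.png'); print(n,{k:v for k,v in d.items() if k not in('color','depth')})
E
```

```text
pics
{'time': 0.0, 'joints': array([ 9.27899330e-01,  1.59033517e-01,  1.59826028e+00, -2.50448073e-05,
        1.38619008e+00, -2.10077972e-01]), 'dq': array([-1.38643884e-03, -1.09529931e-03,  1.43622119e-03,  3.90356353e-04,
        6.44849525e-04,  7.30805369e-05]), 'joint_torque': array([ 2.64161436e-04, -3.95988357e+01, -3.31432700e+01, -1.48957756e-04,
        8.10387544e-03, -2.05313364e-05]), 'eef_pos': array([240.81447265, 521.47231839, 230.31157631]), 'orientation': array([-6.74405690e-01, -3.06757228e+00,  2.71995398e-03]), 'contact_force': array([-0.36627251, -0.63190473,  0.26653644]), 'moment': array([-0.01062035,  0.02930148,  0.0983974 ]), 'grip_width': 85.31200164326134}
scene {'vfov': 53.90807515253082, 'cx': 325.8942265184517, 'cy': 200.17182073148078, 'k1': -0.04988660194974266, 'view': array([[ 2.51448808e-01,  9.67840313e-01,  7.65668345e-03,
        -1.63896363e+02],
       [ 6.12357540e-01, -1.52956760e-01, -7.75643263e-01,
        -2.60051151e+02],
       [-7.49527678e-01,  1.99723202e-01, -6.31125109e-01,
         1.78000779e+03],
       [ 0.00000000e+00,  
[... 290 characters left out ...]
, -3.74900532e-03, -3.79031128e-02,
         5.13997344e+02],
       [ 3.78891882e-02,  3.71802465e-03, -9.99275030e-01,
         1.48638096e+03],
       [ 0.00000000e+00,  0.00000000e+00,  0.00000000e+00,
         1.00000000e+00]])}
wrist {'vfov': 66.9771214117759, 'cx': 319.204734613195, 'cy': 197.9742523441575, 'k1': -0.014375287230682132, 'T_tool_cam': array([[ 4.98983531e-04, -9.52738048e-01, -3.03792632e-01,
         7.72360848e+01],
       [ 9.99999441e-01,  7.58553274e-04, -7.36421131e-04,
         8.95284383e-01],
       [ 9.32059326e-04, -3.03792095e-01,  9.52737894e-01,
        -1.43402889e+02],
       [ 0.00000000e+00,  0.00000000e+00,  0.00000000e+00,
         1.00000000e+00]])}
```

View pics/scene0.png

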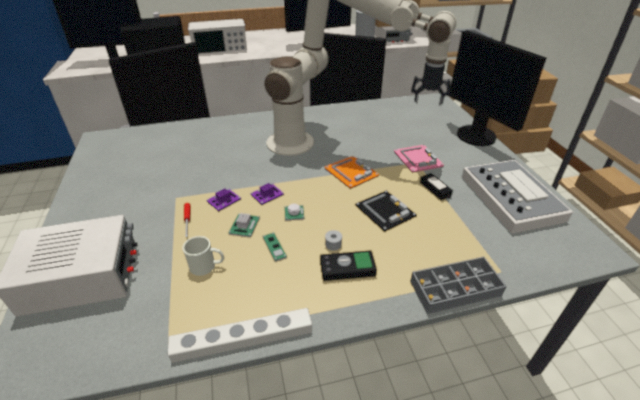

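View pics/top0.png

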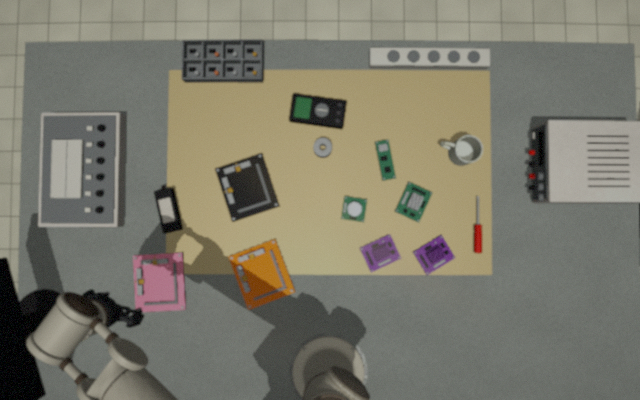

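View pics/wrist0.png

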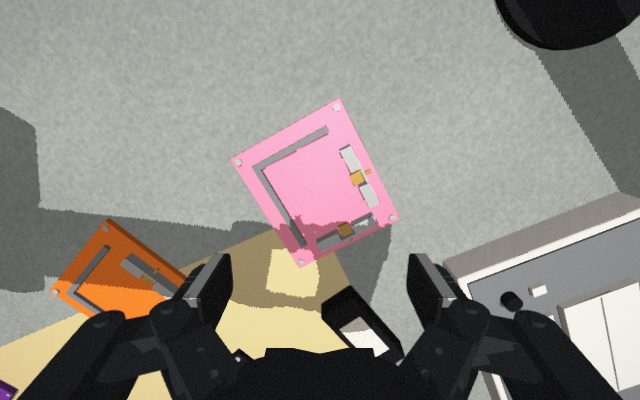

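The top view shows the green finned board at about (413,201) and the black nest at about (247,187). The purple boards and the orange and pink nests are decoys. I'll zoom in and measure.

```bash
cat >> h.py <<'E'
def load(f):
    return dict(np.load('pics/'+f+'.npz'))
def T_cw(d):
    if 'view' in d: return np.linalg.inv(d['view'])
    from scipy.spatial.transform import Rotation as R
    T=np.eye(4);T[:3,:3]=R.from_rotvec(d['ori']).as_matrix();T[:3,3]=d['pos'];return T@d['T_tool_cam']
def px2plane(d,uv,z):
    uv=np.atleast_2d(uv).astype(float); f=200/np.tan(np.radians(float(d['vfov']))/2)
    p=(uv-[float(d['cx']),float(d['cy'])])/f; s=p.copy()
    for _ in range(20): s=p/(1+float(d['k1'])*(s**2).sum(1,keepdims=True))
    T=T_cw(d); r=np.c_[s,np.ones(len(s))]@T[:3,:3].T; o=T[:3,3]
    return o+r*((z-o[2])/r[:,2])[:,None]
def w2px(d,P):
    P=np.atleast_2d(P).astype(float); f=200/np.tan(np.radians(float(d['vfov']))/2)
    T=np.linalg.inv(T_cw(d)); c=P@T[:3,:3].T+T[:3,3]; s=c[:,:2]/c[:,2:]
    s=s*(1+float(d['k1'])*(s**2).sum(1,keepdims=True)); return s*f+[float(d['cx']),float(d['cy'])]
E
python3 - <<'E'
from h import *
d=load('top0'); im=d['color'][:,:,::-1]
a=cv2.resize(im[140:235,195:290],(570,570),interpolation=cv2.INTER_CUBIC); cv2.imwrite('pics/z_nest.png',a)
# nest: dark mask
hsv=cv2.cvtColor(d['color'],cv2.COLOR_RGB2HSV)
def rect(m,z,box,name):
    k=np.zeros_like(m);x0,y0,x1,y1=box;k[y0:y1,x0:x1]=m[y0:y1,x0:x1]
    cs,_=cv2.findContours(k,0,cv2.CHAIN_APPROX_NONE);c=max(cs,key=cv2.contourArea)
    P=px2plane(d,c[:,0,:],z)[:,:2].astype(np.float32)
    r=cv2.minAreaRect(P);print(name,r,cv2.boxPoints(r).round(1).tolist())
rect(((hsv[...,2]<75)*255).astype(np.uint8),10,(195,140,290,235),'nest')
rect(((hsv[...,0]>40)&(hsv[...,0]<95)&(hsv[...,1]>70)).astype(np.uint8)*255,10,(385,170,445,230),'board')
dep=d['depth']
P=px2plane(d,[[413,201]],10);print(P, px2plane(d,[[413,201]],40))
E
```

```text
nest ((551.3414306640625, 243.90565490722656), (164.4180145263672, 144.0034942626953), 18.847841262817383) [[450.29998779296875, 285.5], [496.79998779296875, 149.1999969482422], [652.4000244140625, 202.3000030517578], [605.9000244140625, 338.6000061035156]]
board ((510.1166687011719, -255.3556671142578), (76.84789276123047, 95.88314819335938), 66.23484802246094) [[450.79998779296875, -271.20001220703125], [538.5, -309.79998779296875], [569.5, -239.5], [481.70001220703125, -200.89999389648438]]
[[ 510.92879518 -253.72437856   10.        ]] [[ 509.85092279 -248.25577033   40.        ]]
```

View pics/z_nest.png

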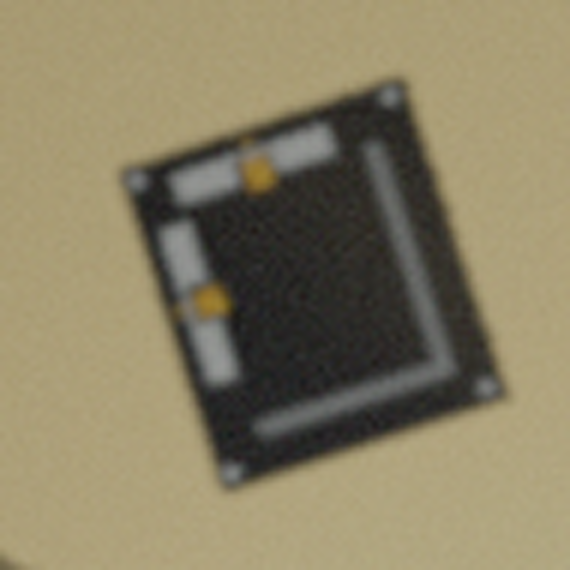

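```bash
cat >> h.py <<'E'
from scipy.spatial.transform import Rotation as R
def Rdown(yaw): # tool x axis at world angle yaw, z down
    c,s=np.cos(yaw),np.sin(yaw); return np.array([[c,s,0],[s,-c,0],[0,0,-1.]])
def delta(p,yaw,o=None):
    o=o or get_obs(); R0=R.from_rotvec(o['orientation']).as_matrix()
    d=R0.T@(np.array(p)-o['eef_pos'])/1000; w=np.degrees(R.from_matrix(R0.T@Rdown(yaw)).as_rotvec())
    print('d',d.round(4),'w',w.round(2)); return d,w
def yawnow(o=None):
    o=o or get_obs(); m=R.from_rotvec(o['orientation']).as_matrix(); return np.degrees(np.arctan2(m[1,0],m[0,0])), np.degrees(np.arccos(-m[2,2]))
E
python3 - <<'E'
from h import *
print(yawnow(),R.from_rotvec(get_obs()['orientation']).as_matrix().round(3), get_obs()['time'])
for y in (-23.8,156.2): delta([510,-255,260],np.radians(y))
d=load('top0')
print(d['depth'][195:206,405:420:3])
E
```

```text
(np.float64(155.20294532886874), np.float64(0.08274550219661221)) [[-0.908  0.419 -0.001]
 [ 0.419  0.908 -0.001]
 [ 0.    -0.001 -1.   ]] 0.15
d [-0.57   -0.5922 -0.0288] w [-3.00e-02  1.30e-01  1.79e+02]
d [-0.57   -0.5922 -0.0288] w [-0.08 -0.02 -1.  ]
[[1493.148  1495.1975 1477.62   1464.9514 1467.4359]
 [1494.4479 1497.6432 1465.9774 1462.9573 1480.7606]
 [1488.6741 1497.469  1464.9365 1464.245  1475.3756]
 [1491.9531 1488.0503 1463.5166 1480.9979 1461.3182]
 [1494.5    1495.2865 1484.1993 1474.3313 1459.5898]
 [1495.8782 1490.0383 1471.9614 1465.3315 1460.4166]
 [1494.718  1481.3138 1464.3033 1466.5079 1478.1365]
 [1492.5619 1475.4244 1464.5117 1479.5919 1464.7297]
 [1493.5073 1466.6915 1457.3633 1477.8107 1468.252 ]
 [1494.8739 1462.8872 1480.6196 1464.5223 1463.0616]
 [1491.1046 1468.2462 1467.3184 1460.1447 1481.5662]]
```

Emit:
play_rows --series '[{"dx":-0.04,"dy":-0.046,"dz":0},{"dx":-0.08,"dy":-0.092,"dz":0},{"dx":-0.12,"dy":-0.139,"dz":0},{"dx":-0.16,"dy":-0.185,"dz":0},{"dx":-0.2,"dy":-0.232,"dz":0},{"dx":-0.24,"dy":-0.278,"dz":0},{"dx":-0.28,"dy":-0.325,"dz":0},{"dx":-0.32,"dy":-0.371,"dz":0},{"dx":-0.36,"dy":-0.418,"dz":0},{"dx":-0.4,"dy":-0.464,"dz":0},{"dx":-0.44,"dy":-0.511,"dz":0},{"dx":-0.47,"dy":-0.545,"dz":0}]'

```text
invalid input
```

Emit:
play_rows --series '[{"dx":-0.03,"dy":-0.035,"dz":0},{"dx":-0.04,"dy":-0.047,"dz":0},{"dx":-0.04,"dy":-0.047,"dz":0},{"dx":-0.04,"dy":-0.047,"dz":0},{"dx":-0.04,"dy":-0.047,"dz":0}]'

```text
invalid input
```

Run:
```python
from h import *
o,d=grab('wrist','w1.png'); print(o['time'],o['eef_pos'],yawnow(o),o['joints'].round(3))
```

```text
0.15 [240.89654625 521.60275201 230.5406468 ] (np.float64(155.20294532886874), np.float64(0.08274550219661221)) [ 0.928  0.159  1.598  0.     1.386 -0.21 ]
```

View pics/w1.png

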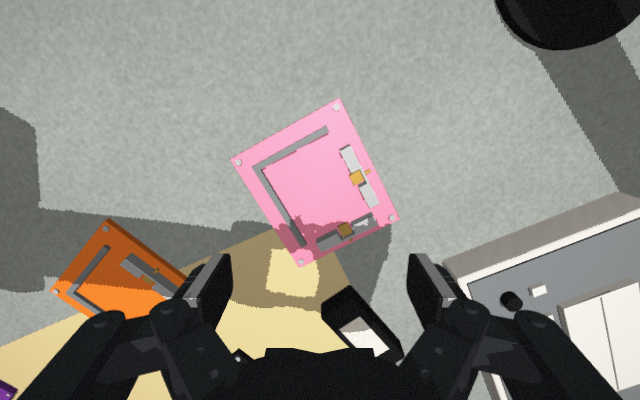

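Emit:
play_rows --series '[{"dx":-0.04,"dy":-0.046,"dz":0,"wx":0,"wy":0,"wz":0},{"dx":-0.08,"dy":-0.092,"dz":0,"wx":0,"wy":0,"wz":0},{"dx":-0.12,"dy":-0.139,"dz":0,"wx":0,"wy":0,"wz":0},{"dx":-0.16,"dy":-0.185,"dz":0,"wx":0,"wy":0,"wz":0},{"dx":-0.2,"dy":-0.232,"dz":0,"wx":0,"wy":0,"wz":0},{"dx":-0.24,"dy":-0.278,"dz":0,"wx":0,"wy":0,"wz":0},{"dx":-0.28,"dy":-0.325,"dz":0,"wx":0,"wy":0,"wz":0},{"dx":-0.32,"dy":-0.371,"dz":0,"wx":0,"wy":0,"wz":0},{"dx":-0.36,"dy":-0.418,"dz":0,"wx":0,"wy":0,"wz":0},{"dx":-0.4,"dy":-0.464,"dz":0,"wx":0,"wy":0,"wz":0},{"dx":-0.44,"dy":-0.511,"dz":0,"wx":0,"wy":0,"wz":0},{"dx":-0.47,"dy":-0.545,"dz":0,"wx":0,"wy":0,"wz":0}]'

```text
time: 1.7
eef_pos: [439.3, -172.5, 231.2]
orientation: [0.678, 3.068, -0.0]
contact_force: [0.0, 0.4, 0.2]
grip_width: 85.4
```

Emit:
play_rows --series '[{"dx":-0.03,"dy":-0.035,"dz":0,"wx":0,"wy":0,"wz":0},{"dx":-0.04,"dy":-0.047,"dz":0,"wx":0,"wy":0,"wz":0},{"dx":-0.04,"dy":-0.047,"dz":0,"wx":0,"wy":0,"wz":0},{"dx":-0.04,"dy":-0.047,"dz":0,"wx":0,"wy":0,"wz":0}]'

```text
time: 2.2
eef_pos: [455.7, -228.0, 231.2]
orientation: [-0.673, -3.068, -0.001]
contact_force: [-0.5, 0.6, -0.1]
grip_width: 85.8
```

Run:
```python
from h import *
o,d=grab('wrist','w2.png'); print(o['time'],o['eef_pos'],yawnow(o),o['joints'].round(3))
```

```text
2.2 [ 455.6597643  -228.01677335  231.18196829] (np.float64(155.264915807889), np.float64(0.04859912432900043)) [-0.702 -0.012  1.777  0.     1.377 -1.841]
```

View pics/w2.png

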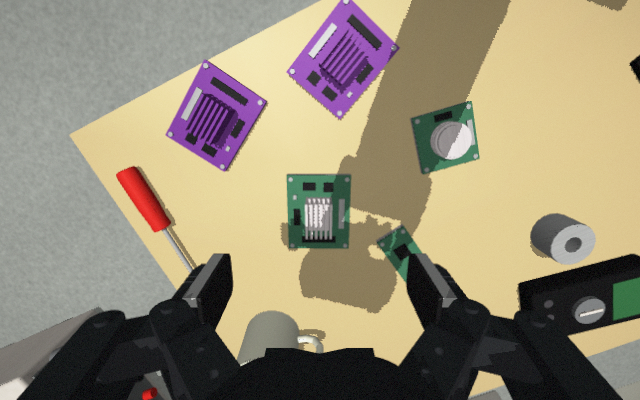

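The board is at about (319,211) with its long side vertical, and the heat sink is at (319,218). Screwdriver, slim board and mug are all nearby.

Run:
```python
from h import *
d=load('w2'); hsv=cv2.cvtColor(d['color'],cv2.COLOR_RGB2HSV)
m=((hsv[...,0]>40)&(hsv[...,0]<95)&(hsv[...,1]>70)).astype(np.uint8)*255
k=np.zeros_like(m);k[160:265,275:365]=m[160:265,275:365]
c=max(cv2.findContours(k,0,cv2.CHAIN_APPROX_NONE)[0],key=cv2.contourArea)
c=cv2.convexHull(c)
P=px2plane(d,c[:,0,:],10)[:,:2].astype(np.float32); r=cv2.minAreaRect(P); print(r,cv2.boxPoints(r).round(1).tolist(), cv2.minAreaRect(c))
ctr=np.array(r[0])
print(w2px(d,[[*ctr,40]]),w2px(d,[[*d['pos'][:2],10]]))
yaw=np.radians(-24.3+180);ux=np.array([np.cos(yaw),np.sin(yaw)]);uy=np.array([-ux[1],ux[0]])
im=d['color'][:,:,::-1].copy()
for a,b,z in((50,40,10),(22,16,40)):
    q=w2px(d,[[*(ctr+s*a*ux+t*b*uy),z] for s,t in((1,1),(1,-1),(-1,-1),(-1,1))])
    cv2.polylines(im,[np.round(q*8).astype(np.int32)],True,(0,0,255),1,cv2.LINE_AA,3)
cv2.imwrite('pics/z2.png',cv2.resize(im[150:280,255:385],(780,780)[:2],interpolation=cv2.INTER_CUBIC)[:600])
```

```text
((508.3693542480469, -252.95541381835938), (79.29755401611328, 98.50836181640625), 65.30850982666016) [[447.1000061035156, -268.3999938964844], [536.5999755859375, -309.6000061035156], [569.7000122070312, -237.5], [480.20001220703125, -196.39999389648438]] ((318.0, 211.0), (72.0, 62.0), 90.0)
[[318.06991173 221.17217765]] [[318.62212224 167.79063093]]
```

View pics/z2.png

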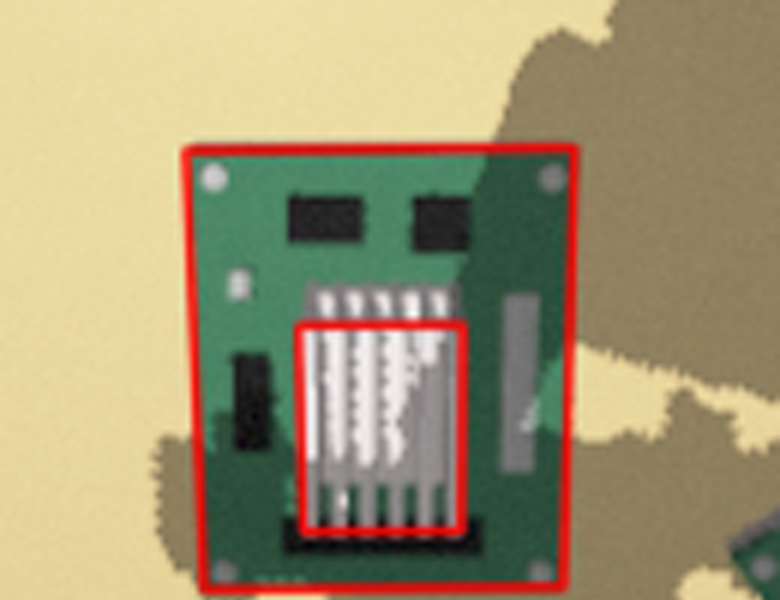

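Run:
```python
from h import *
d=load('w2'); ctr=np.array([508.4,-253.]); yaw=np.radians(155.3);ux=np.array([np.cos(yaw),np.sin(yaw)]);uy=np.array([ux[1],-ux[0]])
f=200/np.tan(np.radians(float(d['vfov']))/2); T=T_cw(d)
v,u=np.mgrid[165:260,275:365]; z=d['depth'][v,u]
s=np.stack([(u-float(d['cx']))/f,(v-float(d['cy']))/f],-1)
c=np.concatenate([s*z[...,None],z[...,None]],-1).reshape(-1,3); W=c@T[:3,:3].T+T[:3,3]
X=(W[:,:2]-ctr)@ux; Y=(W[:,:2]-ctr)@uy; Z=W[:,2]
for n,b in dict(conn=(-5,15,29,34),blk=(-5,5,-32,-27),sink=(-15,15,-12,12),bare=(-40,-30,-30,30),bare2=(25,30,-30,30),bench=(55,70,-30,30)).items():
    k=(X>b[0])&(X<b[1])&(Y>b[2])&(Y<b[3]); print(n,k.sum(),np.percentile(Z[k],[10,50,90]).round(1))
delta([508.5,-252.9,100],yaw)
```

```text
conn 51 [12.7 13.5 14.5]
blk 25 [11.6 12.8 13.7]
sink 427 [16.2 40.1 41.4]
bare 267 [10.1 12.8 14.3]
bare2 172 [ 9.6 10.8 12.1]
bench 203 [0.2 1.3 2.2]
d [-0.0584 -0.0006  0.1313] w [ 0.02 -0.02 -0.02]
```

Emit:
play_rows --series '[{"dx":-0.03,"dy":0,"dz":0.03,"wx":0,"wy":0,"wz":0},{"dx":-0.058,"dy":-0.0006,"dz":0.07,"wx":0,"wy":0,"wz":0},{"dx":-0.0584,"dy":-0.0006,"dz":0.11,"wx":0,"wy":0,"wz":0},{"dx":-0.0584,"dy":-0.0006,"dz":0.145,"wx":0,"wy":0,"wz":0},{"dx":-0.0584,"dy":-0.0006,"dz":0.165,"wx":0,"wy":0,"wz":0},{"dx":-0.0584,"dy":-0.0006,"dz":0.17,"wx":0,"wy":0,"wz":0},{"dx":-0.0584,"dy":-0.0006,"dz":0.17,"wx":0,"wy":0,"wz":0}]' --hand 0.055

```text
time: 3.12
eef_pos: [509.0, -254.0, 62.0]
orientation: [0.673, 3.068, -0.0]
contact_force: [-0.1, 0.1, -0.2]
grip_width: 55.0
```

Run:
```python
from h import *
o,d=grab('wrist','w3.png'); print(o['time'],o['eef_pos'],yawnow(o),o['contact_force'])
delta([508.5,-252.9,12],np.radians(155.3))
```

```text
3.125 [ 508.95537664 -253.97324937   61.97996739] (np.float64(155.250831283346), np.float64(0.037904540970904683)) [-0.06232008  0.08892058 -0.20732063]
d [0.0015 0.0011 0.0506] w [-0.02  0.11 -0.06]
```

View pics/w3.png

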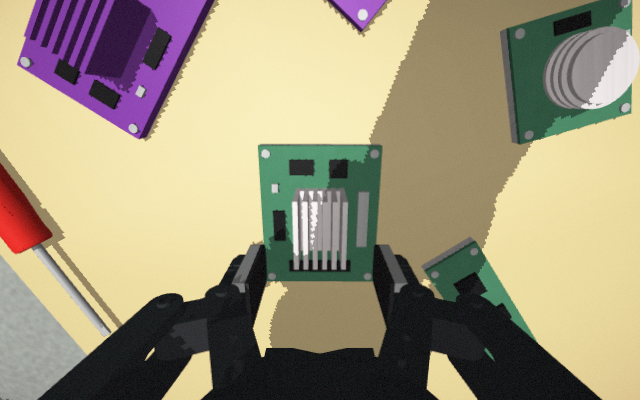

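The heat sink (x 293–347) is centred between the pads (about 265 and 375). Next I descend and grip.

Emit:
play_rows --series '[{"dx":0.0007,"dy":0.0006,"dz":0.015,"wx":0,"wy":0,"wz":0},{"dx":0.0007,"dy":0.0006,"dz":0.032,"wx":0,"wy":0,"wz":0},{"dx":0.0007,"dy":0.0006,"dz":0.044,"wx":0,"wy":0,"wz":0},{"dx":0.0007,"dy":0.0006,"dz":0.05,"wx":0,"wy":0,"wz":0},{"dx":0.0007,"dy":0.0006,"dz":0.05,"wx":0,"wy":0,"wz":0}]'

```text
time: 3.8
eef_pos: [507.9, -253.4, 10.6]
orientation: [-0.675, -3.067, -0.001]
contact_force: [0.7, -0.2, -0.2]
grip_width: 55.1
```

Emit:
play_rows --series '[{"dx":0,"dy":0,"dz":0,"wx":0,"wy":0,"wz":0},{"dx":0,"dy":0,"dz":0,"wx":0,"wy":0,"wz":0},{"dx":0,"dy":0,"dz":0,"wx":0,"wy":0,"wz":0},{"dx":0,"dy":0,"dz":0,"wx":0,"wy":0,"wz":0},{"dx":0,"dy":0,"dz":0,"wx":0,"wy":0,"wz":0},{"dx":0,"dy":0,"dz":0,"wx":0,"wy":0,"wz":0}]' --hand 0.0

```text
time: 4.55
eef_pos: [508.9, -254.0, 12.1]
orientation: [0.674, 3.067, -0.001]
contact_force: [-0.0, -0.0, 6.8]
grip_width: 31.1
```

Run:
```python
from h import *
o,d=grab('wrist','w4.png'); print(o['time'],o['eef_pos'],yawnow(o),o['contact_force'],o['moment'],o['grip_width'])
```

```text
4.55 [ 508.85932295 -253.99593526   12.07135304] (np.float64(155.20048030391303), np.float64(0.08821944572245602)) [-3.48441679e-03 -5.68850074e-03  6.83601559e+00] [0.13828122 0.03892092 0.00693719] 31.098231421835592
```

View pics/w4.png

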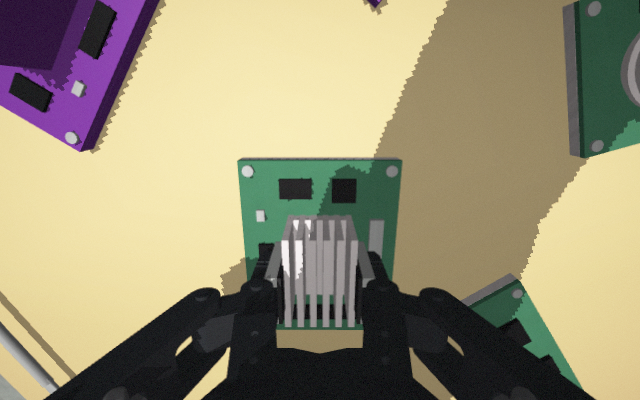

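Emit:
play_rows --series '[{"dx":0,"dy":0,"dz":-0.005,"wx":0,"wy":0,"wz":0},{"dx":0,"dy":0,"dz":-0.02,"wx":0,"wy":0,"wz":0},{"dx":0,"dy":0,"dz":-0.045,"wx":0,"wy":0,"wz":0},{"dx":0,"dy":0,"dz":-0.075,"wx":0,"wy":0,"wz":0},{"dx":0,"dy":0,"dz":-0.105,"wx":0,"wy":0,"wz":0},{"dx":0,"dy":0,"dz":-0.125,"wx":0,"wy":0,"wz":0},{"dx":0,"dy":0,"dz":-0.13,"wx":0,"wy":0,"wz":0},{"dx":0,"dy":0,"dz":-0.13,"wx":0,"wy":0,"wz":0}]'

```text
time: 5.6
eef_pos: [507.9, -253.4, 141.1]
orientation: [-0.674, -3.068, -0.0]
contact_force: [-0.9, 0.3, -4.4]
grip_width: 30.9
```

Run:
```python
from h import *
o=get_obs(); print(o['time'],o['eef_pos'],yawnow(o),o['contact_force'],o['moment'],o['grip_width'])
delta([646,276,300],np.radians(198.85))
```

```text
5.6 [ 507.93552239 -253.36070775  141.05021152] (np.float64(155.20339498444167), np.float64(0.03002141800674392)) [-0.91633919  0.3434513  -4.36387409] [-0.04412506 -0.02352765  0.00037071] 30.85655367555293
d [ 0.0968  0.5385 -0.1589] w [ 2.000e-02 -3.000e-02 -4.365e+01]
```

Emit:
play_rows --series '[{"dx":0.004,"dy":0.02,"dz":-0.01,"wx":0,"wy":0,"wz":-2},{"dx":0.011,"dy":0.06,"dz":-0.025,"wx":0,"wy":0,"wz":-5},{"dx":0.021,"dy":0.115,"dz":-0.04,"wx":0,"wy":0,"wz":-9},{"dx":0.031,"dy":0.17,"dz":-0.055,"wx":0,"wy":0,"wz":-14},{"dx":0.041,"dy":0.225,"dz":-0.07,"wx":0,"wy":0,"wz":-19},{"dx":0.051,"dy":0.28,"dz":-0.085,"wx":0,"wy":0,"wz":-24},{"dx":0.061,"dy":0.335,"dz":-0.1,"wx":0,"wy":0,"wz":-29},{"dx":0.071,"dy":0.39,"dz":-0.115,"wx":0,"wy":0,"wz":-34},{"dx":0.081,"dy":0.445,"dz":-0.13,"wx":0,"wy":0,"wz":-38},{"dx":0.089,"dy":0.495,"dz":-0.145,"wx":0,"wy":0,"wz":-41},{"dx":0.095,"dy":0.525,"dz":-0.155,"wx":0,"wy":0,"wz":-43},{"dx":0.0968,"dy":0.5385,"dz":-0.1589,"wx":0,"wy":0,"wz":-43.65}]'

```text
time: 7.1
eef_pos: [645.2, 279.3, 300.0]
orientation: [0.522, -3.097, -0.001]
contact_force: [0.0, -0.6, -3.9]
grip_width: 31.3
```

Emit:
play_rows --series '[{"dx":0,"dy":0,"dz":0,"wx":0,"wy":0,"wz":0},{"dx":0,"dy":0,"dz":0,"wx":0,"wy":0,"wz":0},{"dx":0,"dy":0,"dz":0,"wx":0,"wy":0,"wz":0},{"dx":0,"dy":0,"dz":0,"wx":0,"wy":0,"wz":0}]'

```text
time: 7.6
eef_pos: [646.1, 275.3, 300.1]
orientation: [0.513, -3.099, 0.0]
contact_force: [0.9, 0.4, -3.5]
grip_width: 31.1
```

Run:
```python
from h import *
o,d=grab('wrist','w5.png'); print(o['time'],o['eef_pos'],yawnow(o),o['contact_force'],o['joints'].round(2),o['grip_width'])
```

```text
7.6 [646.11814087 275.27120183 300.0884252 ] (np.float64(-161.19293262446612), np.float64(0.023259487855566755)) [ 0.93327642  0.42569933 -3.48483826] [ 0.23  0.46  1.09 -0.    1.59 -1.67] 31.07997121453739
```

View pics/w5.png

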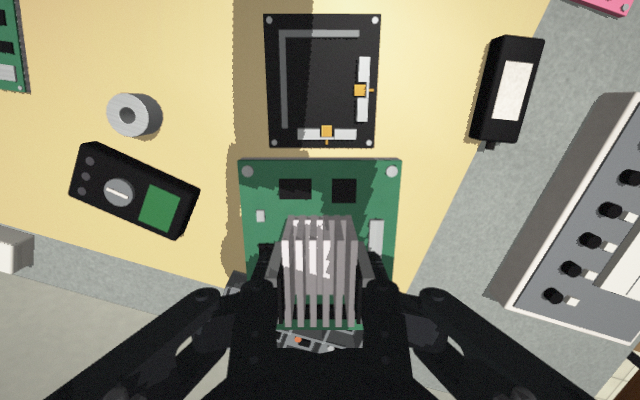

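Run:
```python
from h import *
d=load('w5'); hsv=cv2.cvtColor(d['color'],cv2.COLOR_RGB2HSV)
m=(hsv[...,2]<95).astype(np.uint8)*255
k=np.zeros_like(m);k[5:155,240:400]=m[5:155,240:400]; 
# shadow check
cs=cv2.findContours(k,0,cv2.CHAIN_APPROX_NONE)[0];c=cv2.convexHull(max(cs,key=cv2.contourArea))
P=px2plane(d,c[:,0,:],10)[:,:2].astype(np.float32);r=cv2.minAreaRect(P);print('plate dark',r,cv2.boundingRect(c))
# stops: bright grey, plungers gold
roi=np.zeros_like(m);roi[20:145,275:378]=255
st=((hsv[...,2]>190)&(hsv[...,1]<40)).astype(np.uint8)*255&roi
gold=((hsv[...,0]>12)&(hsv[...,0]<28)&(hsv[...,1]>120)).astype(np.uint8)*255&roi
for n,mm in(('stop',st),('gold',gold)):
    for c in cv2.findContours(mm,0,cv2.CHAIN_APPROX_NONE)[0]:
        if cv2.contourArea(c)>20:
            for z in ((26,) if n=='stop' else (26,18)):
                rr=cv2.minAreaRect(px2plane(d,c[:,0,:],z)[:,:2].astype(np.float32)); print(n,cv2.boundingRect(c),z,np.round(rr[0],1),np.round(rr[1],1),round(rr[2],1),cv2.boxPoints(rr).round(1).tolist())
im=d['color'][:,:,::-1]; cv2.imwrite('pics/z5.png',cv2.resize(im[5:155,245:405],(640,600),interpolation=cv2.INTER_CUBIC))
```

```text
plate dark ((551.065185546875, 245.7099609375), (168.18734741210938, 149.43646240234375), 18.83017921447754) (263, 14, 118, 134)
stop (335, 130, 21, 9) 26 [601.4 297.1] [10.7 27.4] 18.9 [[591.9000244140625, 308.3999938964844], [600.7999877929688, 282.3999938964844], [610.9000244140625, 285.8999938964844], [602.0, 311.8999938964844]]
stop (303, 129, 31, 11) 26 [613.1 262.5] [12.8 40.9] 16.4 [[601.2000122070312, 280.29998779296875], [612.7000122070312, 241.10000610351562], [624.9000244140625, 244.6999969482422], [613.4000244140625, 283.8999938964844]]
stop (357, 57, 13, 65) 26 [540.6 299.9] [78.9 13.4] 18.8 [[501.1000061035156, 293.5], [505.3999938964844, 280.8999938964844], [580.0999755859375, 306.29998779296875], [575.7999877929688, 318.8999938964844]]
gold (321, 125, 11, 12) 26 [605.4 271.2] [14.6 13.6] 18.9 [[596.2000122070312, 275.20001220703125], [600.7000122070312, 262.29998779296875], [614.5, 267.1000061035156], [610.0999755859375, 280.0]]
gold (321, 125, 11, 12) 18 [606.  271.5] [14.9 13.9] 18.9 [[596.7000122070312, 275.70001220703125], [601.2000122070312, 262.6000061035156], [615.2999877929688, 267.3999938964844], [610.7999877929688, 280.5]]
gold (354, 84, 12, 12) 26 [541.8 295.1] [13.6 14.5] 18.9 [[533.0, 299.79998779296875], [537.7000122070312, 286.0], [550.5, 290.3999938964844], [545.7999877929688, 304.20001220703125]]
gold (354, 84, 12, 12) 18 [541.1 296. ] [13.8 14.8] 18.9 [[532.2000122070312, 300.70001220703125], [537.0, 286.70001220703125], [550.0999755859375, 291.20001220703125], [545.2999877929688, 305.20001220703125]]
```

View pics/z5.png

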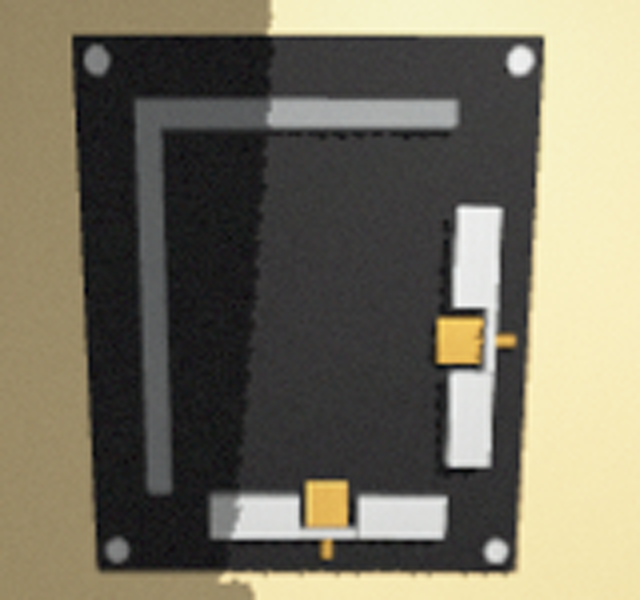

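Run:
```python
from h import *
d=load('w5'); hsv=cv2.cvtColor(d['color'],cv2.COLOR_RGB2HSV)
g=((hsv[...,0]>40)&(hsv[...,0]<95)&(hsv[...,1]>60))
T=R.from_rotvec(d['ori']).as_matrix()
def tool(uv,dz):
    P=px2plane(d,uv,d['pos'][2]+dz); return (P-d['pos'])@T
for dz in(-2,):
    L=[];Rr=[]
    for v in range(165,215,4):
        xs=np.where(g[v,225:415])[0]+225; L.append((xs[0]-.5,v));Rr.append((xs[-1]+.5,v))
    U=[]
    for u in range(245,398,6):
        ys=np.where(g[150:190,u])[0]+150; U.append((u,ys[0]-.5))
    l=tool(L,dz);r=tool(Rr,dz);u=tool(U,dz)
    print('L',l[::3,:2].round(1).tolist());print('R',r[::3,:2].round(1).tolist());print('U',u[::5,:2].round(1).tolist())
    print('slopes deg',*[np.degrees(np.polyfit(a,b,1)[0]).round(2) for a,b in((l[:,0],l[:,1]),(r[:,0],r[:,1]),(u[:,1],u[:,0]))])
    print('width',np.median(r[:,1])-np.median(l[:,1]),'mid y',(np.median(r[:,1])+np.median(l[:,1]))/2,'front x',np.median(u[:,0]))
```

```text
L [[47.4, -39.7], [41.3, -39.7], [35.2, -40.2], [28.9, -40.2], [22.4, -39.7]]
R [[47.4, 40.4], [41.4, 40.4], [35.2, 40.4], [28.9, 40.4], [22.4, 40.4]]
U [[50.1, -35.8], [50.1, -21.2], [50.1, -6.7], [50.1, 7.9], [50.1, 22.4], [50.1, 37.0]]
slopes deg 0.22 -0.07 0.04
width 80.10285438150859 mid y 0.18571756953583574 front x 50.08603073453689
```

Run:
```python
from h import *
ps=[];ys=[]
for _ in range(4):
    o=get_obs();ps.append(o['eef_pos']);ys.append(yawnow(o)[0]);cams.grab_frame('wrist')
print(np.array(ps).round(2),np.round(ys,2),o['time'])
o['eef_pos']=np.mean(ps,0); delta([549.9,243.3,60],np.radians(198.83),o)
```

```text
[[646.18 275.36 300.16]
 [646.21 275.46 300.22]
 [646.23 275.59 300.27]
 [646.24 275.64 300.27]] [-161.19 -161.18 -161.17 -161.17] 7.8
d [0.1016 0.0006 0.2402] w [0. 0. 0.]
```

Emit:
play_rows --series '[{"dx":0.01,"dy":0,"dz":0.02,"wx":0,"wy":0,"wz":0},{"dx":0.03,"dy":0,"dz":0.05,"wx":0,"wy":0,"wz":0},{"dx":0.055,"dy":0.0005,"dz":0.09,"wx":0,"wy":0,"wz":0},{"dx":0.08,"dy":0.0005,"dz":0.13,"wx":0,"wy":0,"wz":0},{"dx":0.095,"dy":0.0005,"dz":0.17,"wx":0,"wy":0,"wz":0},{"dx":0.101,"dy":0.0006,"dz":0.205,"wx":0,"wy":0,"wz":0},{"dx":0.1015,"dy":0.0006,"dz":0.23,"wx":0,"wy":0,"wz":0},{"dx":0.1016,"dy":0.0006,"dz":0.24,"wx":0,"wy":0,"wz":0},{"dx":0.1016,"dy":0.0006,"dz":0.24,"wx":0,"wy":0,"wz":0},{"dx":0.1016,"dy":0.0006,"dz":0.24,"wx":0,"wy":0,"wz":0},{"dx":0.1016,"dy":0.0006,"dz":0.24,"wx":0,"wy":0,"wz":0}]'

```text
time: 9.22
eef_pos: [550.9, 243.9, 61.6]
orientation: [-0.514, 3.097, 0.0]
contact_force: [-0.9, -0.5, -3.5]
grip_width: 31.1
```

Run:
```python
from h import *
for n in('wrist','top','scene'):
    o,d=grab(n,n+'6.png'); print(o['time'],o['eef_pos'].round(2),yawnow(o),o['contact_force'].round(2),o['grip_width'])
    if n!='wrist':
        p=w2px(d,[[551,245,20]])[0].astype(int); cv2.imwrite('pics/z6%s.png'%n,cv2.resize(d['color'][p[1]-45:p[1]+45,p[0]-60:p[0]+60,::-1],(800,600),interpolation=cv2.INTER_CUBIC))
```

```text
9.225 [550.92 243.87  61.57] (np.float64(-161.14421378399138), np.float64(0.13881523197646778)) [-0.9  -0.47 -3.48] 31.140919144161558
9.275 [550.7  243.8   61.33] (np.float64(-161.14744304086412), np.float64(0.1137531950673938)) [ 0.11  0.21 -3.25] 31.274918688725236
9.325 [550.48 243.79  61.07] (np.float64(-161.14734397662343), np.float64(0.08640764718571468)) [ 0.26 -0.09 -1.46] 30.925203643188173
```

View pics/wrist6.png

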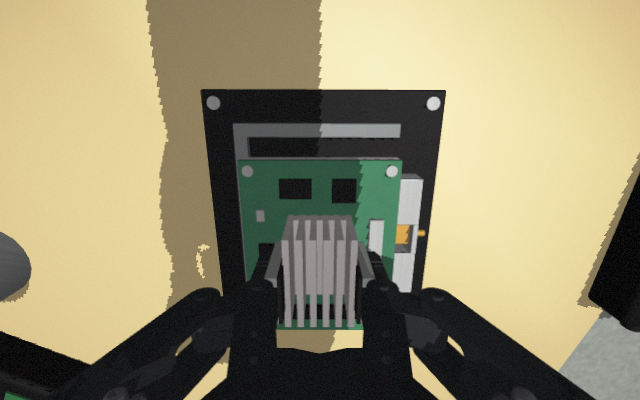

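View pics/z6scene.png

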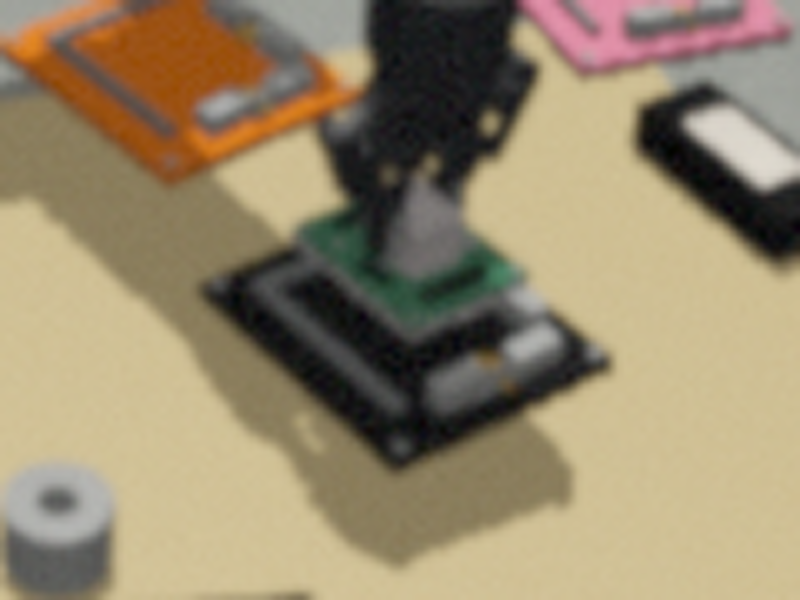

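Run:
```python
from h import *
d=load('wrist6'); d['pos']=np.array([550.7,243.8,61.3]); hsv=cv2.cvtColor(d['color'],cv2.COLOR_RGB2HSV)
T=R.from_rotvec(d['ori']).as_matrix()
tool=lambda uv,z:((px2plane(d,uv,z)-d['pos'])@T)[:,:2]
V=hsv[...,2].astype(float)
# plate -x edge : bright->dark going down for columns
U=[(u,80+np.argmin(np.diff(V[80:100,u]))+.5) for u in list(range(225,315,6))+list(range(330,425,6))]
a=tool(U,10);print('plate -x edge toolx',np.median(a[:,0]).round(2),np.degrees(np.polyfit(a[:,1],a[:,0],1)[0]).round(2))
# plate left/right edges
Lr=[(190+np.argmin(np.diff(V[v,190:225]))+.5,v) for v in range(110,200,8)];Rr=[(420+np.argmax(np.diff(V[v,420:460]))+.5,v) for v in range(110,200,8)]
l=tool(Lr,10);r=tool(Rr,10);print('plate y',np.median(l[:,1]).round(2),np.median(r[:,1]).round(2),np.degrees(np.polyfit(l[:,0],l[:,1],1)[0]).round(2),np.degrees(np.polyfit(r[:,0],r[:,1],1)[0]).round(2))
# lip -x top edges at columns 330-395
up=[(u,115+np.argmax(np.diff(V[115:130,u]))+.5) for u in range(330,396,5)];dn=[(u,130+np.argmin(np.diff(V[130:145,u]))+.5) for u in range(330,396,5)]
print('lip outer/inner toolx',np.median(tool(up,16)[:,0]).round(2),np.median(tool(dn,16)[:,0]).round(2))
# left stop outer edge
so=[(410+np.argmin(np.diff(V[v,410:428]))+.5,v) for v in range(185,220,5)]
print('leftstop outer tooly',np.median(tool(so,26)[:,1]).round(2))
cv2.imwrite('pics/z6w.png',cv2.resize(d['color'][80:300,190:460,::-1],(736,600),interpolation=cv2.INTER_CUBIC))
```

```text
plate -x edge toolx 84.09 -0.36
plate y -72.6 77.02 0.2 0.33
lip outer/inner toolx 64.28 55.87
leftstop outer tooly 63.47
```

View pics/z6w.png

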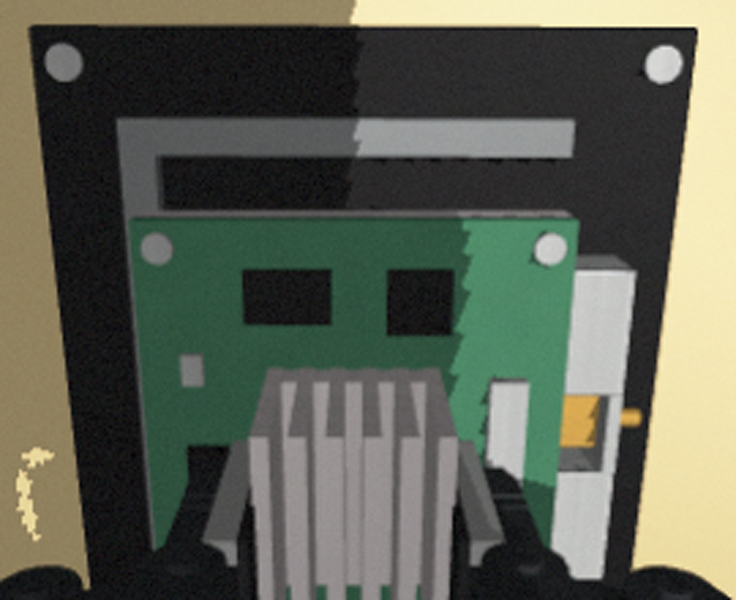

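Emit:
play_rows --series '[{"dx":0.001,"dy":0,"dz":0.006,"wx":0,"wy":0,"wz":0.3},{"dx":0.001,"dy":0,"dz":0.016,"wx":0,"wy":0,"wz":0.3},{"dx":0.001,"dy":0,"dz":0.026,"wx":0,"wy":0,"wz":0.3},{"dx":0.001,"dy":0,"dz":0.032,"wx":0,"wy":0,"wz":0.3},{"dx":0.001,"dy":0,"dz":0.035,"wx":0,"wy":0,"wz":0.3},{"dx":0.001,"dy":0,"dz":0.035,"wx":0,"wy":0,"wz":0.3},{"dx":0.001,"dy":0,"dz":0.035,"wx":0,"wy":0,"wz":0.3}]'

```text
time: 10.25
eef_pos: [549.3, 243.4, 25.6]
orientation: [-0.506, 3.1, 0.0]
contact_force: [0.1, 0.3, -2.9]
grip_width: 30.8
```

Emit:
play_rows --series '[{"dx":0,"dy":0,"dz":0.001,"wx":0,"wy":0,"wz":0},{"dx":0,"dy":0,"dz":0.002,"wx":0,"wy":0,"wz":0},{"dx":0,"dy":0,"dz":0.002,"wx":0,"wy":0,"wz":0}]'

```text
time: 10.62
eef_pos: [548.8, 243.3, 23.1]
orientation: [0.506, -3.1, 0.0]
contact_force: [0.1, -0.1, -3.6]
grip_width: 31.1
```

Emit:
play_rows --series '[{"dx":0,"dy":0,"dz":0.0005,"wx":0,"wy":0,"wz":0},{"dx":0,"dy":0,"dz":0.001,"wx":0,"wy":0,"wz":0},{"dx":0,"dy":0,"dz":0.001,"wx":0,"wy":0,"wz":0}]'

```text
time: 11.0
eef_pos: [548.9, 243.3, 22.2]
orientation: [0.506, -3.1, -0.0]
contact_force: [-0.5, 0.7, -3.8]
grip_width: 31.1
```

Emit:
play_rows --series '[{"dx":0,"dy":0,"dz":0.0005,"wx":0,"wy":0,"wz":0},{"dx":0,"dy":0,"dz":0.0005,"wx":0,"wy":0,"wz":0}]'

```text
time: 11.25
eef_pos: [549.2, 243.4, 22.1]
orientation: [-0.506, 3.1, 0.0]
contact_force: [-1.1, 0.1, 0.7]
grip_width: 31.1
```

Run:
```python
from h import *
for i in range(4):
    o,d=grab('wrist','w7.png'); print(o['time'],o['eef_pos'].round(2),yawnow(o)[0].round(2),o['contact_force'].round(2),o['moment'].round(3))
cv2.imwrite('pics/z7.png',cv2.resize(d['color'][40:340,140:500,::-1],(720,600),interpolation=cv2.INTER_CUBIC))
```

```text
11.25 [549.19 243.4   22.09] -161.44 [-1.05  0.13  0.72] [-0.008  0.131  0.055]
11.3 [549.23 243.38  22.12] -161.45 [-0.61 -0.6   0.48] [-0.053  0.097  0.031]
11.35 [549.22 243.38  22.11] -161.45 [-0.63 -0.57  0.92] [0.    0.154 0.027]
11.4 [549.23 243.39  22.12] -161.45 [-0.54 -1.31  1.3 ] [ 0.003  0.186 -0.018]
```

View pics/z7.png

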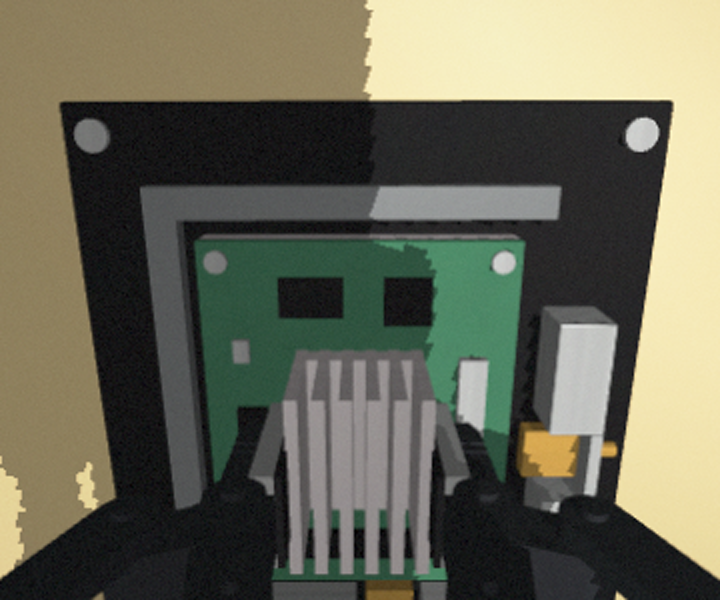

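The board is flat in the pocket with about 5 mm of room to both lips. Next I slide it to the corner.

Emit:
play_rows --series '[{"dx":-0.001,"dy":0.001,"dz":0,"wx":0,"wy":0,"wz":0},{"dx":-0.003,"dy":0.003,"dz":0,"wx":0,"wy":0,"wz":0},{"dx":-0.005,"dy":0.005,"dz":0,"wx":0,"wy":0,"wz":0},{"dx":-0.006,"dy":0.006,"dz":0,"wx":0,"wy":0,"wz":0},{"dx":-0.006,"dy":0.006,"dz":0,"wx":0,"wy":0,"wz":0},{"dx":-0.006,"dy":0.006,"dz":0,"wx":0,"wy":0,"wz":0}]'

```text
time: 12.2
eef_pos: [553.1, 250.8, 22.1]
orientation: [-0.507, 3.1, -0.001]
contact_force: [-1.4, -2.6, 4.3]
grip_width: 31.4
```

```bash
cat >> h.py <<'E'
def rd(n=4):
    a=[]
    for i in range(n):
        o=get_obs(); M=R.from_rotvec(o['orientation']).as_matrix(); a.append(np.r_[o['eef_pos'],M.T@o['contact_force'],M.T@o['moment'],yawnow(o)]); cams.grab_frame('wrist')
    a=np.array(a).mean(0); print(o['time'],'pos',a[:3].round(2),'toolF',a[3:6].round(2),'toolM',a[6:9].round(3),'yaw',a[9:].round(2),o['grip_width'])
    c,s=np.cos(np.radians(18.5)),np.sin(np.radians(18.5)); v=a[:2]-[551.1,245.7]; print('nest xy',np.round([c*v[0]+s*v[1],-s*v[0]+c*v[1]],2))
E
python3 -c "
from h import *
rd()"
```

```text
12.35 pos [553.05 250.78  22.09] toolF [ 2.45 -2.38 -4.65] toolM [ 0.293  0.282 -0.048] yaw [-1.6143e+02  4.0000e-02] 30.96829949280637
nest xy [3.47 4.2 ]
```

Emit:
play_rows --series '[{"dx":-0.001,"dy":0.001,"dz":0,"wx":0,"wy":0,"wz":0},{"dx":-0.002,"dy":0.002,"dz":0,"wx":0,"wy":0,"wz":0},{"dx":-0.002,"dy":0.002,"dz":0,"wx":0,"wy":0,"wz":0}]'

```text
time: 12.78
eef_pos: [554.1, 252.9, 22.1]
orientation: [0.507, -3.1, 0.002]
contact_force: [-3.0, -3.9, 5.9]
grip_width: 31.1
```

```bash
python3 -c "
from h import *
rd()"
```

```text
12.925 pos [554.13 252.9   22.11] toolF [ 3.82 -3.8  -6.08] toolM [ 0.44   0.464 -0.042] yaw [-1.6143e+02  7.0000e-02] 30.82956878301141
nest xy [5.16 5.87]
```

Emit:
play_rows --series '[{"dx":-0.0005,"dy":0.0005,"dz":0,"wx":0,"wy":0,"wz":0},{"dx":-0.001,"dy":0.001,"dz":0,"wx":0,"wy":0,"wz":0},{"dx":-0.001,"dy":0.001,"dz":0,"wx":0,"wy":0,"wz":0}]'

```text
time: 13.35
eef_pos: [554.6, 253.9, 22.1]
orientation: [0.507, -3.1, 0.002]
contact_force: [-2.8, -6.4, 6.6]
grip_width: 31.1
```

```bash
python3 -c "
from h import *
rd()"
```

```text
13.5 pos [554.62 253.87  22.1 ] toolF [ 4.92 -4.78 -7.17] toolM [ 0.562  0.609 -0.053] yaw [-1.6143e+02  1.0000e-01] 30.421920424299824
nest xy [5.93 6.63]
```

Emit:
play_rows --series '[{"dx":-0.0005,"dy":0.0005,"dz":0,"wx":0,"wy":0,"wz":0},{"dx":-0.001,"dy":0.001,"dz":0,"wx":0,"wy":0,"wz":0},{"dx":-0.001,"dy":0.001,"dz":0,"wx":0,"wy":0,"wz":0}]'

```text
time: 13.92
eef_pos: [555.2, 254.8, 22.1]
orientation: [0.507, -3.099, 0.003]
contact_force: [-3.2, -7.3, 7.9]
grip_width: 31.4
```

```bash
python3 -c "
from h import *
rd()"
```

```text
14.075 pos [555.15 254.81  22.11] toolF [ 5.29 -6.06 -8.  ] toolM [ 0.695  0.729 -0.065] yaw [-1.6142e+02  1.4000e-01] 31.193865511097112
nest xy [6.73 7.35]
```

Emit:
play_rows --series '[{"dx":-0.0005,"dy":0.0005,"dz":0,"wx":0,"wy":0,"wz":0},{"dx":-0.001,"dy":0.001,"dz":0,"wx":0,"wy":0,"wz":0},{"dx":-0.001,"dy":0.001,"dz":0,"wx":0,"wy":0,"wz":0}]'

```text
time: 14.5
eef_pos: [555.2, 254.9, 22.2]
orientation: [0.507, -3.097, 0.006]
contact_force: [-6.2, -12.2, 11.8]
grip_width: 31.0
```

```bash
python3 -c "
from h import *
rd()"
```

```text
14.65 pos [555.25 254.92  22.17] toolF [  9.78  -8.98 -11.29] toolM [ 1.257  1.285 -0.168] yaw [-161.39    0.3 ] 31.22986277525784
nest xy [6.86 7.43]
```

Run:
```python
from h import *
rd()
o=get_obs(); delta(o['eef_pos'],np.radians(198.6),o)
for n in('wrist','scene','top'):
    o,d=grab(n,n+'8.png')
    p=w2px(d,[[551,245,20]])[0].astype(int)
    if n=='wrist': cv2.imwrite('pics/z8w.png',cv2.resize(d['color'][40:340,140:500,::-1],(720,600),interpolation=cv2.INTER_CUBIC))
    else: cv2.imwrite('pics/z8%s.png'%n,cv2.resize(d['color'][p[1]-30:p[1]+30,p[0]-40:p[0]+40,::-1],(800,600),interpolation=cv2.INTER_CUBIC))
```

```text
14.85 pos [555.24 254.91  22.16] toolF [  9.63  -9.89 -11.48] toolM [ 1.265  1.277 -0.185] yaw [-161.39    0.3 ] 31.108626654422025
nest xy [6.85 7.42]
d [0. 0. 0.] w [-0.2  -0.23  0.01]Traceback (most recent call last):
  File "<stdin>", line 6, in <module>
  File "h.py", line 19, in w2px
    T=np.linalg.inv(T_cw(d)); c=P@T[:3,:3].T+T[:3,3]; s=c[:,:2]/c[:,2:]
                    ~~~~^^^
  File "h.py", line 10, in T_cw
    T=np.eye(4);T[:3,:3]=R.from_rotvec(d['ori']).as_matrix();T[:3,3]=d['pos'];return T@d['T_tool_cam']
                                       ~^^^^^^^
KeyError: 'ori'
```

Emit:
play_rows --series '[{"dx":-0.0001,"dy":0.0001,"dz":-0.0002,"wx":-0.12,"wy":-0.12,"wz":0},{"dx":-0.0003,"dy":0.0003,"dz":-0.0004,"wx":-0.25,"wy":-0.25,"wz":0},{"dx":-0.0003,"dy":0.0003,"dz":-0.0004,"wx":-0.25,"wy":-0.25,"wz":0},{"dx":-0.0003,"dy":0.0003,"dz":-0.0004,"wx":-0.25,"wy":-0.25,"wz":0}]'

```text
time: 15.45
eef_pos: [555.3, 254.9, 22.1]
orientation: [0.508, -3.1, -0.0]
contact_force: [-5.1, -12.1, 9.0]
grip_width: 31.0
```

Run:
```python
from h import *
rd()
o=get_obs(); delta(o['eef_pos'],np.radians(198.6),o)
for n in('wrist','scene','top'):
    o,d=grab(n,n+'8.png')
    if n=='wrist': cv2.imwrite('pics/z8w.png',cv2.resize(d['color'][40:340,140:500,::-1],(720,600),interpolation=cv2.INTER_CUBIC))
    else: p=w2px(d,[[551,245,20]])[0].astype(int);cv2.imwrite('pics/z8%s.png'%n,cv2.resize(d['color'][p[1]-30:p[1]+30,p[0]-40:p[0]+40,::-1],(800,600),interpolation=cv2.INTER_CUBIC))
```

```text
15.6 pos [555.28 254.93  22.08] toolF [  8.61 -10.18  -9.03] toolM [ 1.636  1.3   -0.174] yaw [-1.6138e+02  2.0000e-02] 30.886780555447274
nest xy [6.9  7.43]
d [0. 0. 0.] w [ 0.02 -0.01  0.02]
```

View pics/z8w.png

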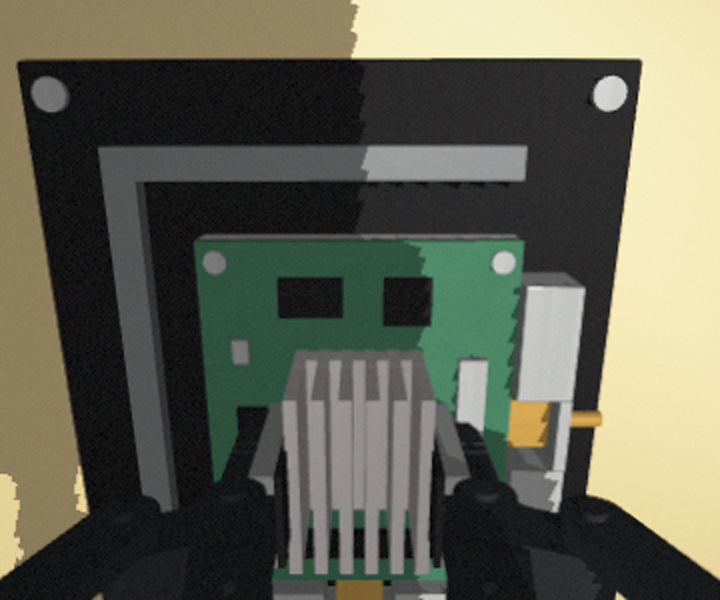

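View pics/z8scene.png

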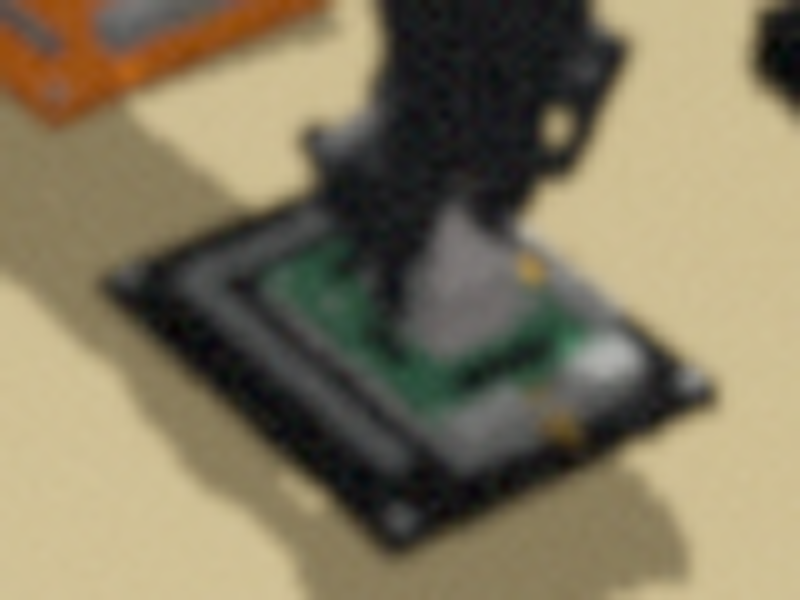

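Emit:
play_rows --series '[{"dx":-0.0001,"dy":0,"dz":0,"wx":0,"wy":0,"wz":-0.1},{"dx":-0.0003,"dy":0.0001,"dz":0,"wx":0,"wy":0,"wz":-0.2},{"dx":-0.0003,"dy":0.0001,"dz":0,"wx":0,"wy":0,"wz":-0.2},{"dx":-0.0003,"dy":0.0001,"dz":0,"wx":0,"wy":0,"wz":-0.2}]'

```text
time: 16.3
eef_pos: [555.3, 255.0, 22.1]
orientation: [0.512, -3.099, -0.0]
contact_force: [-6.8, -12.3, 10.1]
grip_width: 30.9
```

Run:
```python
from h import *
rd()
```

```text
16.45 pos [555.28 254.97  22.09] toolF [  9.99 -10.08 -10.02] toolM [1.79  1.467 0.148] yaw [-1.6122e+02  6.0000e-02] 30.995449067034215
nest xy [6.91 7.46]
```

Emit:
play_rows --series '[{"dx":-0.0001,"dy":0,"dz":0,"wx":0,"wy":0,"wz":-0.1},{"dx":-0.0002,"dy":0.0001,"dz":0,"wx":0,"wy":0,"wz":-0.2},{"dx":-0.0002,"dy":0.0001,"dz":0,"wx":0,"wy":0,"wz":-0.2},{"dx":-0.0002,"dy":0.0001,"dz":0,"wx":0,"wy":0,"wz":-0.2}]'

```text
time: 17.0
eef_pos: [555.3, 255.0, 22.1]
orientation: [0.516, -3.097, -0.0]
contact_force: [-6.9, -13.3, 11.7]
grip_width: 30.7
```

Run:
```python
from h import *
rd()
```

```text
17.15 pos [555.28 254.96  22.09] toolF [ 11.19 -10.9  -11.09] toolM [1.862 1.592 0.517] yaw [-1.6108e+02  9.0000e-02] 31.018308787067312
nest xy [6.9  7.46]
```

Emit:
play_rows --series '[{"dx":0,"dy":0,"dz":0,"wx":0,"wy":0,"wz":0.15},{"dx":0,"dy":0,"dz":0,"wx":-0.05,"wy":-0.05,"wz":0.28},{"dx":0,"dy":0,"dz":0,"wx":-0.05,"wy":-0.05,"wz":0.28},{"dx":0,"dy":0,"dz":0,"wx":-0.05,"wy":-0.05,"wz":0.28}]'

```text
time: 17.7
eef_pos: [555.3, 255.0, 22.1]
orientation: [0.511, -3.099, -0.001]
contact_force: [-6.6, -13.3, 10.7]
grip_width: 31.1
```

Run:
```python
from h import *
rd()
o,d=grab('wrist','w9.png')
d=load('w9');hsv=cv2.cvtColor(d['color'],cv2.COLOR_RGB2HSV);V=hsv[...,2].astype(float)
T=R.from_rotvec(d['ori']).as_matrix()
tool=lambda uv,z:((px2plane(d,uv,z)-d['pos'])@T)[:,:2]
def fit(n,pts,z,ax):
    a=tool(pts,z); p=np.polyfit(a[:,1-ax],a[:,ax],1); r=a[:,ax]-np.polyval(p,a[:,1-ax]); k=abs(r)<0.5; p=np.polyfit(a[k,1-ax],a[k,ax],1); print(n,'at0',np.median(a[k,ax]).round(2),'deg',np.degrees(p[0]).round(2),k.sum(),len(k))
o_=lambda x0:x0
fit('plate -x',[(u,60+np.argmin(np.diff(V[60:80,u]))+.5) for u in list(range(160,305,4))+list(range(330,450,4))],10,0)
fit('plate +y',[(425+np.argmax(np.diff(V[v,425:470]))+.5,v) for v in range(85,215,4)],10,1)
fit('plate -y',[(140+np.argmin(np.diff(V[v,140:200]))+.5,v) for v in range(85,215,4)],10,1)
fit('lip -x in',[(u,122+np.argmin(np.diff(V[122:140,u]))+.5) for u in range(328,398,3)],16,0)
g=((hsv[...,0]>40)&(hsv[...,0]<95)&(hsv[...,1]>60))
fit('board -x',[(u,150+np.argmax(g[150:175,u])-.5) for u in range(245,398,4)],20,0)
fit('board -y',[(225+np.argmax(g[v,225:270])-.5,v) for v in range(165,220,3)],20,1)
cv2.imwrite('pics/z9.png',cv2.resize(d['color'][140:300,360:460,::-1],(375,600),interpolation=cv2.INTER_CUBIC))
```

```text
17.85 pos [555.28 254.99  22.09] toolF [ 11.02 -10.77 -10.62] toolM [1.875 1.589 0.01 ] yaw [-1.6127e+02  6.0000e-02] 31.222956102827688
nest xy [6.91 7.48]
plate -x at0 92.0 deg -0.14 67 67
plate +y at0 67.87 deg 0.18 33 33
plate -y at0 -81.76 deg 0.0 33 33
lip -x in at0 63.55 deg -0.09 24 24
board -x at0 50.09 deg 0.06 16 39
board -y at0 -42.1 deg -39.63 1 19<stdin>:8: RankWarning: Polyfit may be poorly conditioned
```

View pics/z9.png

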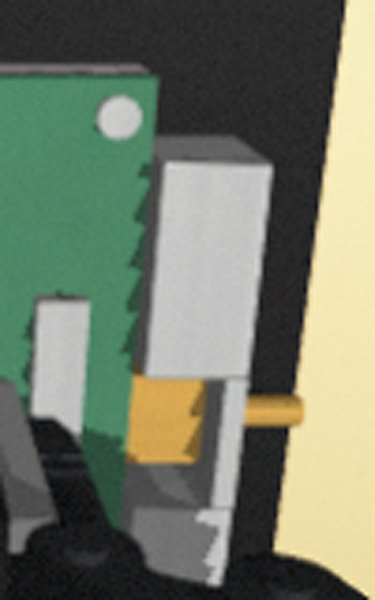

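Run:
```python
from h import *
rd(2); print(job.finish_job())
```

```text
18.0 pos [555.28 254.98  22.08] toolF [ 11.24 -10.58 -10.05] toolM [1.897 1.602 0.021] yaw [-1.6127e+02  6.0000e-02] 31.031312499375964
nest xy [6.91 7.47]
the job is handed in; nothing more can be done
None
```

I picked the green oblong board up by its heat sink and set it flat in the black nest's pocket. I then slid it into the corner of the two stops and handed the job in at 18.0 s, still gripping it and pressing.

My last checks before handing in:
- **Seating:** the push stopped both ways, moving only about 0.1 mm more while the force jumped. It holds about 11 N toward each stop, against 2.7 N of spring per plunger.
- **Squareness:** I trimmed the turn and tilt until the twisting moment was about zero. The tilt was 0.06°, and the height had not changed since the board first touched the floor.
- **Position:** the wrist view of the base plate put the board's centre at nest (7.0, 7.0) mm, where home is (7, 7). The wrist and scene pictures showed the left plunger pushed in and the board on the left stop. The far stop was mostly hidden by the gripper and blurry.

Three things did not fully agree or were not checked:
- **Small differences:** the inner edge of the -x lip gave 6.6 mm for x instead of 7.0. Dead reckoning from the earlier nest estimate gave (6.9, 7.5) mm. Both are within the 2 mm calibration.
- **Failed check:** in the last picture, the line fit for the board's -y edge failed (1 of 19 points fitted). The -x edge fit used only 16 of 39 points.
- **Not checked:** I took no final picture to confirm that the other things on the bench had not moved. No unexpected contact showed in the force readings.

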